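# Read the lid temperature of the cup warmer

## Robot

A 6-joint arm with a two-finger parallel gripper is mounted at the origin on the work surface. World frame = base frame: x ahead of the robot, y to its left, z up, the work surface at z = 0. Lengths are in m, angles in rad, forces in N, time in s.
With the tool pointing down it reaches from about 0.275 to 0.825 m from the base axis. Payload 5.2 kg.
Tool frame: the origin (TCP) lies midway between the tips of the shut fingers; the grasp point (between the pads) lies 19 mm behind it; z points along the fingers, y is the direction in which the jaws open and shut (so a half turn about z gives the same grasp; the last joint's range is limited). The gripper opens to 93 mm and grips with 3 to 60 N. Pads are 15 mm wide; open, the fingers measure 128 mm over their backs; the gripper's body (75 mm by 188 mm) begins 65 mm behind the grasp point.
Start: joints at [-1.548, 0.259, 1.535, -0, 1.348, -0.203], TCP at [0.123, -0.536, 0.219] pointing down, gripper open.
Joint ranges: [-3.14, 3.14], [-0.91, 2.08], [0.19, 2.58], [-1.22, 4.36], [0.22, 2.71], [-3.12, 3.12]. Speed limits (rad/s): [2.57, 2.57, 3.14, 3.14, 3.14, 3.14].

## Interface

Orientations are given as a unit quaternion [w, x, y, z].
In Python, from cell import arm, get_image, hand_in, regions_of gives the robot as it stands.
- The arm moves only by the tool jog_arm, never from a script. Its arguments are lists of equal length, an entry for each row: "grip": the opening, from -1 (shut) to 1 (fully open); "dp": the shift along the tool's x, y, z as a fraction of full scale, a list of three; "angular": the turn, a rotation vector about the tool's x, y, z as a fraction of full scale, a list of three. In form: {"grip": [grip, ...], "dp": [[x, y, z], ...], "angular": [[wx, wy, wz], ...]}. A call has 1 to 8 rows; each row is the pose to reach, as a shift and turn from the pose measured when the call began, along the tool's axes at that moment, turning the shorter way round; what a row does not reach only later rows make up. Full scale, the value 1, is 0.5 m for a shift and 2 pi rad for a turn. A row lasts 1/10 s, in which the tool goes at most 50 mm and 8.59 degrees, less where a joint would pass 70% of its speed; a pose out of reach is approached as far as the arm can. A call with a number of a shift or a turn outside -1 to 1 is refused whole. A call with a gripper value outside its range is refused whole. The fingers move at their own pace and stop on an object; the grip force is fixed at half the most. Time passes only in rows, so rows that repeat a pose let the fingers close. It gives the time, the measured TCP pose, the force and the opening at its end, in the units of the state.
- arm.state(): the state, without advancing time (a new reading comes with each control period).
- get_image(name): name is "scene" or "top" or "wrist"; returns a dict with "color" (420x560x3 uint8, red, green, blue), "depth" (420x560 float32, m along the optical axis (not along the pixel's ray), 0 where there is no reading), "intrinsics" (3x3 intrinsics, pixels), "R" (3x3) and "t" (3): a world point X has camera coordinates R X + t. Camera axes: x right, y down, z forward; pixel columns grow to the right and rows downward; lengths in m; the calibration is good to about 2 mm. A picture is of the moment at which its call begins.
- hand_in(): hands the job in, once; it reports no verdict.
Trained networks look in a picture, given as the dict that the camera call returned (one of the last four; its "shot" number tells which), for a name from the list of things; names that differ only in an ending like _2 or _b are one class to them, and where a whole thing is asked for, a point or a joint stands for the part that bears it (a point fixed in the world has none). Each returns a list of dicts, best first, with "p" (0 to 1); they miss things now and then, are a little off and sometimes report something else, mostly with a low value. They report only what shows in the picture. A call takes as long as a camera call. They do not tell look-alikes from the thing itself.
- regions_of(picture, name): "mask" (420x560 bool, what is visible of it) and "bbox" ([centre column, centre row, width, height] in pixels, round what is visible of it).
The state is a dict: "time": time; "qpos": joint angles; "joint_vel": joint speeds; "effort": joint torques, N m; "position": TCP position; "tcp_rot": TCP orientation; "force": force on the tool from outside, world axes, zero at the start; "wrist_torque": the same for the moment, N m; "gripper_width": finger opening in m.
Only numpy, scipy, OpenCV 4.12 (cv2) and the standard library are available. Lean on these libraries where they do the work, as an engineer would, in place of code of your own. Each camera call takes 0.05 s, during which the arm holds its last target.

## Task

Press the open lid of the cup warmer down with the hand until its catch snaps and it is fully shut. Then lift the spring-tipped thermometer out of its wooden stand and hold it upright with its tip inside the ring marked on the lid, pressing lightly so that the tip is pushed in about half of its travel, and finish still holding it there like that. Leave the cups, the jebena and the jar alone.

Things in the scene. Friction and masses are not known exactly. Their poses are not given: they have to be found in the camera images.
- lid (a joint): Hinge of the warmer's lid, rad: 0 = fully shut (lid level), grows as the front edge rises; it starts about 0.45 to 0.8 open. The lid turns about the warmer's y axis through lid_hinge, along the rear edge. It stays where it is left (1 to 2 N at the front edge moves it); at about 0.07 it comes to rest on a spring catch, and it takes some 6 N at the front edge to snap it home, and the catch then keeps it shut.
- lid_hinge (a point): Middle of the lid's hinge line, on the underside plane of the lid at its rear edge, 85 mm above the table. The frame turns with the lid: z is normal to the lid, and -x points along the lid from the hinge to its front edge, which faces the robot when the warmer is at yaw 0; y lies along the hinge.
- lid_press (a point): Point on the top face of the lid near the middle of its front edge (190 mm forward of the hinge, 12 mm above its plane; 12 mm behind the front edge): a good place to press. Axes as lid_hinge. The lid is a plain aluminium slab 204 mm deep, 244 mm wide and 12 mm thick, with a black lip 70 mm wide standing 22 mm out of its front edge.
- ring_mark (a point): Centre of the ring marked on the lid's top face: a plain dark steel circle line, 24 mm inside diameter, the only circle on the lid (on the other half are four vent slots). 85 mm forward of the hinge and 50 mm to +y of the middle. z is normal to the lid. With the lid shut it lies 97 mm above the table.
- warmer: Cup warmer, an aluminium box 200 (x) x 240 (y) x 85 mm high without its lid, fixed to the bench, turned a little. Origin at the centre of its underside; its front faces -x.
- stand: Wooden block 75 x 75 x 65 mm high with a 16 mm through hole in the middle, fixed to the bench. Origin at the centre of its underside.
- probe_center (a point): Centre of the thermometer's grey handle, a block 36 mm (x) x 22 mm (y) x 76 mm (z, up), to be gripped across its 22 mm (y). The thermometer stands upright in the stand, its 36 mm collar resting on the stand's top. In its own frame, relative to this point: the handle's top is 38 mm up, the collar 36 to 42 mm down, a 12 mm steel stem reaches to 73 mm down, and the end of the spring tip is 97 mm down when free.
- tip_end (a point): The round end of the thermometer's brass tip (8 mm across), lowest point. z points up along the thermometer.
- tip (a joint): How far the spring tip is pushed into the stem, m: 0 = free, 0.016 = fully in at its stop. It takes about 0.5 N to start it and 4.5 N to reach the stop (250 N/m); half-way, 0.008, is about 2.5 N.
- probe: The thermometer as a whole, about 0.12 kg; its tip leaves the hole after 55 mm of lift, so lift it by 80 mm or more. Origin at the end of its free tip, on its axis, z up along it; x and y as for the handle.
- cup_near: White ceramic cini (small handleless coffee cup), rim 62 mm across, 48 mm high, loose; origin at the centre of its underside, z up. Stands about 12 cm in front of the wooden stand, on the robot's side; leave it alone.
- cup_far: White ceramic cini (small handleless coffee cup), rim 62 mm across, 48 mm high, loose; origin at the centre of its underside, z up. Stands about 11 cm beyond the wooden stand, on its far side; leave it alone.
- jebena: Clay coffee pot with a spout, 140 mm across the belly and 205 mm high, loose, at the robot's right; origin at the centre of its underside, z up. Leave it alone.
- jar: Closed glass jar with a metal twist cap, 84 mm across and 130 mm high, loose, at the robot's left; origin at the centre of its underside, z up. Leave it alone.
There are look-alikes about, which are no part of the job. Of the things shaped like the probe, the grey one is meant.

How it is judged:
By the outcome, as a careful person would: the job done as asked, in the order asked, and still so for the second after the job is handed in, while the arm keeps its last pose, push and grip.
It also fails if it takes over 51 s, if anything falls off the work surface, if the arm or the gripper's body presses on something with over 40 N, if the wrist force passes 120 N, or if a joint passes its speed limit or range.

## Working session

There is one attempt and no reset: what is moved stays moved. The work goes in short steps, Python scripts to look and compute and a tool call to move; the robot and the scene stay as the last step left them, time stands still between calls to the robot, and variables do not carry over. Pictures are saved under pics/ and viewed, and the job is handed in when it is done.

Besides the shell and the picture viewer there is one more tool, called as name(argument=value, ...) on one line, values as JSON. jog_arm: Moves the arm, as the interface text tells. Shift numbers are shares of 0.5 m and turn numbers shares of 2 pi rad, none past 1 either way. Its arguments: {"type":"object","properties":{"grip":{"type":"array"},"dp":{"type":"array"},"angular":{"type":"array"}},"required":["grip","dp","angular"]}

```bash
mkdir -p pics; ls; cat > h.py <<'E'
import numpy as np, cv2
from cell import arm,get_image,hand_in,regions_of
def save(n,im): cv2.imwrite('pics/'+n+'.png',im[...,::-1])
def world(p,u,v,d=None):
    K=p['intrinsics'];d=p['depth'][int(round(v)),int(round(u))] if d is None else d
    c=np.array([(u-K[0,2])/K[0,0]*d,(v-K[1,2])/K[1,1]*d,d]);return p['R'].T@(c-p['t'])
def cloud(p,m=None):
    K=p['intrinsics'];d=p['depth'];m=(d>0) if m is None else (m&(d>0))
    v,u=np.nonzero(m);z=d[v,u];c=np.stack([(u-K[0,2])/K[0,0]*z,(v-K[1,2])/K[1,1]*z,z],1)
    return (c-p['t'])@p['R'],u,v
def proj(p,X):
    c=p['R']@np.asarray(X)+p['t'];q=p['intrinsics']@c;return q[:2]/q[2]
E
python3 - <<'E'
from h import *
np.set_printoptions(precision=3,suppress=True)
import pickle
P={}
for n in ['scene','top']:
    p=get_image(n);P[n]=p;save(n+'0',p['color'])
    print(n,p['shot'],-p['R'].T@p['t'])
    for o in ['warmer','lid','probe','stand','ring_mark','cup_near','cup_far','jebena','jar']:
        for r in regions_of(p,o)[:4]:
            c,_,_=cloud(p,r['mask']); print(o,round(r['p'],2),np.round(r['bbox']),np.median(c,0) if len(c) else '')
pickle.dump(P,open('P.pkl','wb'))
print(arm.state())
E
```

```text
pics
scene 1 [1.182 0.964 1.24 ]
warmer 0.59 [268. 175.  96. 111.] [ 0.555 -0.16   0.122]
lid 0.57 [265. 164.  92.  84.] [ 0.553 -0.186  0.151]
probe 0.94 [346. 293.  17.  37.] [0.598 0.319 0.101]
probe 0.84 [280. 269.  16.  32.] [0.706 0.162 0.104]
probe 0.63 [322. 258.  17.  34.] [0.596 0.203 0.115]
probe 0.61 [341. 249.  19.  19.] [0.478 0.132 0.032]
stand 0.74 [321. 275.  38.  36.] [0.607 0.213 0.056]
ring_mark 0.77 [266. 163.  94.  88.] [ 0.554 -0.186  0.15 ]
cup_near 0.92 [341. 247.  20.  19.] [0.477 0.132 0.033]
cup_far 0.66 [301. 300.  24.  26.] [0.68  0.234 0.032]
jebena 0.79 [237. 118.  35.  58.] [ 0.513 -0.485  0.097]
jar 0.67 [442. 335.  40.  57.] [0.472 0.543 0.101]
top 2 [ 0.454 -0.028  1.718]
warmer 0.85 [331. 230.  85.  74.] [ 0.534 -0.193  0.147]
lid 0.97 [332. 224.  83.  63.] [ 0.546 -0.194  0.155]
stand 0.79 [220. 216.  25.  26.] [0.582 0.192 0.064]
stand 0.35 [125. 259.  32.  22.] [0.448 0.516 0.125]
ring_mark 0.69 [331. 224.  83.  63.] [ 0.547 -0.192  0.155]
cup_near 0.48 [236. 244.  15.  20.] [0.482 0.146 0.023]
cup_far 0.53 [202. 190.  14.  12.] [0.688 0.253 0.02 ]
jebena 0.96 [432. 238.  63.  38.] [ 0.487 -0.502  0.101]
jar 0.95 [123. 259.  33.  22.] [0.449 0.516 0.125]
{'time': 1.0, 'qpos': array([-1.548,  0.259,  1.535,  0.   ,  1.348, -0.203]), 'joint_vel': array([ 0.   ,  0.   ,  0.   , -0.001,  0.   , -0.   ]), 'effort': array([ -0.001, -43.721, -28.431,   0.072,   0.031,   0.   ]), 'position': array([ 0.123, -0.536,  0.219]), 'tcp_rot': array([0.   , 0.994, 0.113, 0.   ]), 'force': array([-0.345,  0.13 , -0.181]), 'wrist_torque': array([-0.017, -0.01 , -0.018]), 'gripper_width': 0.09284461290246708}
```

```bash
python3 - <<'E'
import pickle,cv2,numpy as np
P=pickle.load(open('P.pkl','rb'))
a=P['scene']['color'][80:380,200:480];b=P['top']['color'][150:300,90:470]
cv2.imwrite('pics/s1.png',cv2.resize(a,None,fx=2,fy=2,interpolation=3)[...,::-1])
cv2.imwrite('pics/t1.png',cv2.resize(b,None,fx=2.1,fy=2.1,interpolation=3)[...,::-1])
cv2.imwrite('pics/s2.png',cv2.resize(P['scene']['color'][220:330,250:380],None,fx=5,fy=5,interpolation=3)[...,::-1])
E
```

```text
(no output)
```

View pics/s1.png

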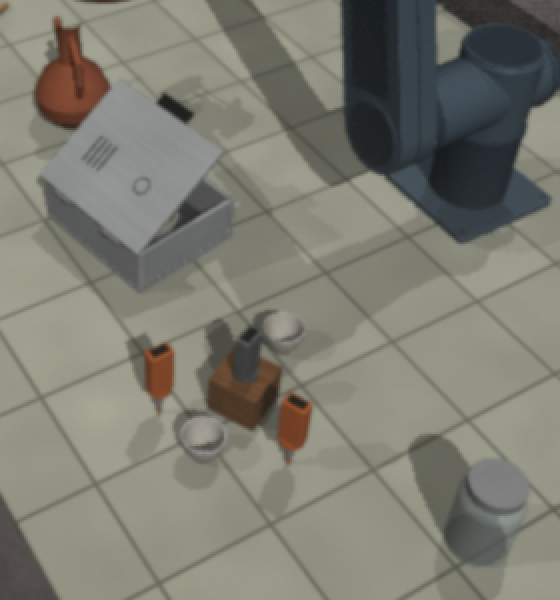

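View pics/t1.png

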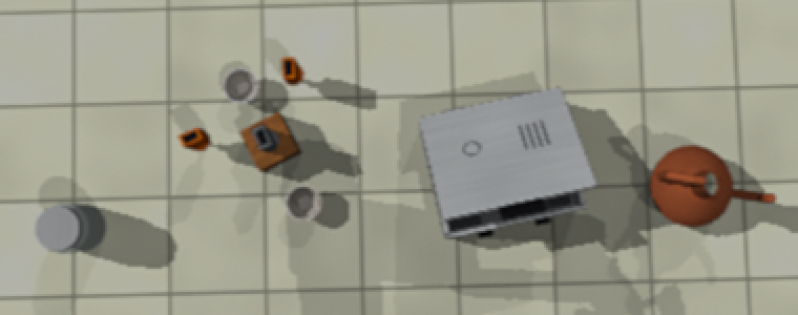

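View pics/s2.png

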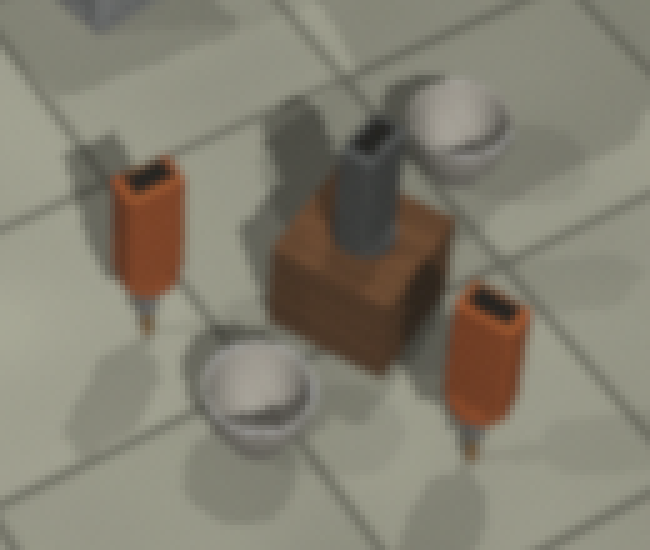

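Look-alikes: two orange thermometers at scene pixels (280,269) and (346,293), plus the grey one in the wooden stand at (322,258). The crop shows the grey one is meant. The lid is open and its ring is at about scene (270,172). Next I'll fit the lid's geometry.

```bash
python3 - <<'E'
from h import *
import pickle
np.set_printoptions(precision=4,suppress=True)
P=pickle.load(open('P.pkl','rb'))
for n in ['scene','top']:
    p=P[n]; c,u,v=cloud(p)
    s=(c[:,0]>.38)&(c[:,0]<.75)&(c[:,1]>-.4)&(c[:,1]<-.0)&(c[:,2]>.1)
    q=c[s];uu=u[s];vv=v[s]
    best=None;rng=np.random.default_rng(0)
    for _ in range(500):
        a=q[rng.choice(len(q),3,False)];nn=np.cross(a[1]-a[0],a[2]-a[0])
        if np.linalg.norm(nn)<1e-6: continue
        nn/=np.linalg.norm(nn);m=abs((q-a[0])@nn)<.003
        if best is None or m.sum()>best.sum(): best=m
    i=q[best];ctr=i.mean(0);nn=np.linalg.svd(i-ctr)[2][2];nn*=np.sign(nn[2])
    tilt=np.arccos(nn[2]);
    # normal leans toward +x (lid opens front up): horizontal dir = R_yaw x
    yaw=np.arctan2(nn[1],nn[0])
    print(n,len(i),'ctr',ctr,'n',nn,'tilt',tilt,'yaw',yaw)
    ex=np.array([np.cos(yaw)*np.cos(tilt),np.sin(yaw)*np.cos(tilt),-np.sin(tilt)]);ey=np.array([-np.sin(yaw),np.cos(yaw),0])
    for e in (ex,ey):
        w=(i-ctr)@e; print(np.percentile(w,[0,.5,2,50,98,99.5,100]))
    # min-area rect in lid plane
    pts=np.stack([(i-ctr)@ex,(i-ctr)@ey],1).astype(np.float32)
    r=cv2.minAreaRect(pts);print(r, 'rect ctr world',ctr+ex*r[0][0]+ey*r[0][1])
    C=ctr+ex*r[0][0]+ey*r[0][1]
    h=C+ex*.102-nn*.012
    print('hinge',h,'press',h-ex*.19+nn*.012,'ring open',proj(p,h-ex*.085+ey*.05+nn*.012))
    ex0=np.array([np.cos(yaw),np.sin(yaw),0])
    print('ring shut',h-ex0*.085+ey*.05+[0,0,.012])
    # probe and stand
    s=(c[:,0]>.5)&(c[:,0]<.68)&(c[:,1]>.13)&(c[:,1]<.27)
    q=c[s]
    t=q[(q[:,2]>.13)]; print('ptop',len(t),t.mean(0) if len(t) else '',t[:,2].max() if len(t) else '')
    st=q[(abs(q[:,2]-.063)<.006)];print('stand top',len(st),cv2.minAreaRect(st[:,:2].astype(np.float32)))
    if len(t): print(cv2.minAreaRect(t[:,:2].astype(np.float32)))
E
```

```text
scene 2567 ctr [ 0.5502 -0.1876  0.153 ] n [0.5287 0.1045 0.8424] tilt 0.5691445436658417 yaw 0.1950824119017131
[-0.1156 -0.1116 -0.0993  0.0001  0.0949  0.0989  0.1026]
[-0.1294 -0.1264 -0.1228  0.0028  0.112   0.1153  0.1178]
((-0.00660356879234314, -0.005671925842761993), (0.21792136132717133, 0.24683433771133423), 0.21465295553207397) rect ctr world [ 0.5459 -0.1943  0.1566]
hinge [ 0.6238 -0.1789  0.0915] press [ 0.4731 -0.2086  0.204 ] ring open [273.3046 169.9464]
ring shut [ 0.5307 -0.1463  0.1035]
ptop 118 [0.5911 0.1998 0.1429] 0.15256006575210757
stand top 422 ((0.58837890625, 0.1961357146501541), (0.08146236836910248, 0.07670807093381882), 27.710899353027344)
((0.5901866555213928, 0.19714397192001343), (0.04064974561333656, 0.02301596663892269), 21.91820526123047)
top 2404 ctr [ 0.545  -0.1932  0.157 ] n [0.5311 0.0964 0.8418] tilt 0.5701612121441854 yaw 0.1795506779863604
[-0.112  -0.1069 -0.0949 -0.0025  0.1001  0.1047  0.1081]
[-0.1234 -0.1208 -0.1171  0.0001  0.1166  0.1199  0.1218]
((-0.001619882881641388, -0.0007407888770103455), (0.22089454531669617, 0.24414695799350739), 0.4660669267177582) rect ctr world [ 0.5438 -0.1941  0.1579]
hinge [ 0.6219 -0.18    0.0927] press [ 0.4709 -0.2074  0.2054] ring open [314.9076 223.4975]
ring shut [ 0.5293 -0.1459  0.1047]
ptop 72 [0.5867 0.1972 0.1441] 0.15348301506422746
stand top 286 ((0.5872353911399841, 0.19882601499557495), (0.07617735117673874, 0.07549454271793365), 26.62795639038086)
((0.5873919725418091, 0.19814686477184296), (0.03702094033360481, 0.02202353999018669), 23.529155731201172)
```

```bash
cat >> h.py <<'E'
from scipy.spatial.transform import Rotation as Ro
def st():
    s=arm.state();q=s['tcp_rot'];return s,Ro.from_quat([q[1],q[2],q[3],q[0]])
def plan(tgt,yaw=None,down=True):
    "tgt world; yaw: world angle of tool x. prints dp, angular"
    s,R=st(); dp=R.inv().apply(np.array(tgt)-s['position'])/.5
    if yaw is None: M=R.as_matrix();yaw=np.arctan2(M[1,0],M[0,0])
    c,n=np.cos(yaw),np.sin(yaw)
    T=Ro.from_matrix([[c,n,0],[n,-c,0],[0,0,-1]])
    print('dp',np.round(dp,4),'ang',np.round((R.inv()*T).as_rotvec()/(2*np.pi),5))
E
python3 - <<'E'
from h import *
plan([.3,-.37,.30],.2); plan([.464,-.209,.26],.2)
E
```

```text
dp [ 0.4191 -0.2445 -0.1627] ang [ 1.00e-05 -0.00e+00  4.09e-03]
dp [ 0.8108 -0.4849 -0.0827] ang [ 1.00e-05 -0.00e+00  4.09e-03]
```

jog_arm(grip=[-1, -1, -1, -1, -1, -1, -1, -1], dp=[[0.1, -0.06, -0.15], [0.2, -0.12, -0.16], [0.3, -0.18, -0.16], [0.4, -0.24, -0.16], [0.5, -0.3, -0.16], [0.6, -0.36, -0.16], [0.7, -0.42, -0.15], [0.81, -0.485, -0.12]], angular=[[0, 0, 0], [0, 0, 0], [0, 0, 0], [0, 0, 0], [0, 0, 0], [0, 0, 0], [0, 0, 0], [0, 0, 0]])

```text
time: 1.8
position: [0.3945, -0.2752, 0.2908]
tcp_rot: [0.001, 0.994, 0.113, 0.001]
force: [0.6, -1.1, 0.4]
gripper_width: 0.0335
```

jog_arm(grip=[-1, -1], dp=[[0, 0, 0], [0, 0, 0]], angular=[[0, 0, 0], [0, 0, 0]])

```text
time: 2.0
position: [0.3951, -0.2742, 0.2909]
tcp_rot: [0.001, 0.993, 0.114, 0.001]
force: [-0.6, -1.2, 0.0]
gripper_width: 0.0178
```

```bash
python3 - <<'E'
from h import *
p=get_image('wrist');save('w1',p['color']);plan([.464,-.209,.215]);print(st()[0])
import pickle;pickle.dump(p,open('w1.pkl','wb'))
E
```

```text
dp [ 0.1654 -0.0982  0.1517] ang [ 0.00041 -0.0001  -0.     ]
{'time': 2.05, 'qpos': array([-8.41245940e-01,  8.97134740e-02,  1.56620472e+00, -7.21320267e-04,
        1.48309869e+00,  5.02586011e-01]), 'joint_vel': array([-0.04163488, -0.00037968, -0.00223187, -0.00068185, -0.00076176,
        0.00224432]), 'effort': array([ 1.32218733e+00, -3.52279222e+01, -2.95966440e+01,  2.17246246e-01,
       -8.93501536e-03,  4.29960515e-02]), 'position': array([ 0.39438241, -0.2752528 ,  0.29090352]), 'tcp_rot': array([1.25873757e-03, 9.93563391e-01, 1.13269595e-01, 4.50921595e-04]), 'force': array([-0.27723664, -0.27369792,  0.27411338]), 'wrist_torque': array([ 0.01150709, -0.0039169 ,  0.01348373]), 'gripper_width': 0.01361818467720211}
```

View pics/w1.png

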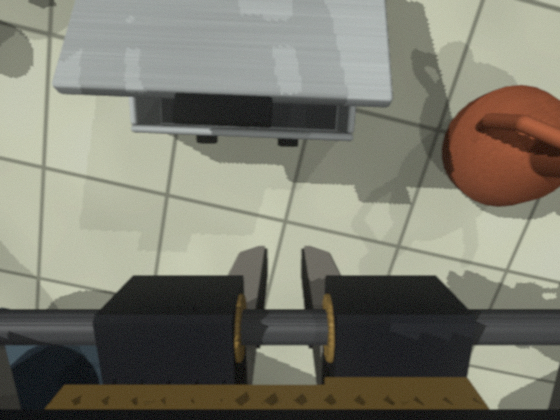

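The wrist view shows the lid's front edge running from (57,92) to (388,103), with the jebena well off to the right. I'll go above the lid's front part and press down.

jog_arm(grip=[-1, -1, -1, -1], dp=[[0.08, -0.05, 0.03], [0.165, -0.098, 0.06], [0.165, -0.098, 0.1], [0.165, -0.098, 0.12]], angular=[[0, 0, 0], [0, 0, 0], [0, 0, 0], [0, 0, 0]])

```text
time: 2.45
position: [0.463, -0.2095, 0.2292]
tcp_rot: [0.001, 0.994, 0.113, -0.001]
force: [-0.7, 0.6, -0.0]
gripper_width: 0.0005
```

jog_arm(grip=[-1, -1, -1, -1], dp=[[0, 0, 0.02], [0, 0, 0.04], [0, 0, 0.06], [0, 0, 0.08]], angular=[[0, 0, 0], [0, 0, 0], [0, 0, 0], [0, 0, 0]])

```text
time: 2.85
position: [0.4627, -0.2105, 0.1889]
tcp_rot: [0.001, 0.994, 0.112, -0.0]
force: [-0.7, -0.6, 0.4]
gripper_width: 0.0001
```

jog_arm(grip=[-1, -1, -1, -1, -1], dp=[[0, 0, 0.03], [0, 0, 0.06], [0, 0, 0.09], [0, 0, 0.12], [0, 0, 0.14]], angular=[[0, 0, 0], [0, 0, 0], [0, 0, 0], [0, 0, 0], [0, 0, 0]])

```text
time: 3.35
position: [0.4622, -0.2107, 0.1177]
tcp_rot: [0.001, 0.994, 0.112, -0.001]
force: [-0.0, 0.1, 1.4]
gripper_width: 0.0004
```

jog_arm(grip=[-1, -1, -1], dp=[[0, 0, 0.01], [0, 0, 0.02], [0, 0, 0.025]], angular=[[0, 0, 0], [0, 0, 0], [0, 0, 0]])

```text
time: 3.65
position: [0.4614, -0.2108, 0.1058]
tcp_rot: [0.001, 0.994, 0.112, -0.001]
force: [-6.3, 0.9, 12.8]
gripper_width: 0.0005
```

jog_arm(grip=[-1, -1], dp=[[0, 0, 0.008], [0, 0, 0.016]], angular=[[0, 0, 0], [0, 0, 0]])

```text
time: 3.85
position: [0.4615, -0.2111, 0.0985]
tcp_rot: [0.001, 0.994, 0.112, -0.001]
force: [0.3, 0.1, -0.1]
gripper_width: 0.0006
```

jog_arm(grip=[-1, -1], dp=[[0, 0, 0.008], [0, 0, 0.012]], angular=[[0, 0, 0], [0, 0, 0]])

```text
time: 4.05
position: [0.4618, -0.2113, 0.0965]
tcp_rot: [0.002, 0.994, 0.112, -0.0]
force: [-13.8, 8.7, 49.4]
gripper_width: 0.0005
```

The catch snapped and the lid sits at its stop height of 0.097. That last press peaked at 49 N through the fingertips, so I'm backing off immediately.

jog_arm(grip=[-1, -0.5, 0, 0, 0, 0, 0], dp=[[0, 0, -0.05], [0, 0, -0.12], [0, 0, -0.2], [-0.05, 0, -0.3], [-0.1, 0, -0.4], [-0.15, 0, -0.45], [-0.15, 0, -0.45]], angular=[[0, 0, 0], [0, 0, 0], [0, 0, 0], [0, 0, 0], [0, 0, 0], [0, 0, 0], [0, 0, 0]])

```text
time: 4.75
position: [0.3887, -0.2294, 0.3273]
tcp_rot: [0.007, 0.994, 0.112, 0.003]
force: [-0.4, -0.7, 0.2]
gripper_width: 0.0435
```

```bash
python3 - <<'E'
from h import *
import pickle
P={}
for n in ['wrist','top','scene']:
    p=get_image(n);save(n+'2',p['color']);P[n]=p
pickle.dump(P,open('P2.pkl','wb'));print(st()[0]['position'],st()[0]['force'])
E
```

```text
[ 0.3889582  -0.22711414  0.32095065] [ 0.37693061 -0.16161999  0.1898398 ]
```

View pics/wrist2.png

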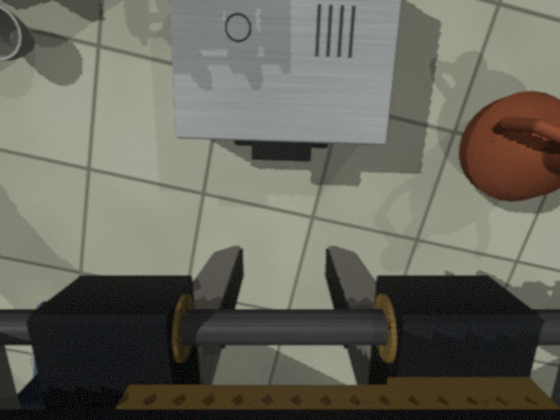

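View pics/scene2.png

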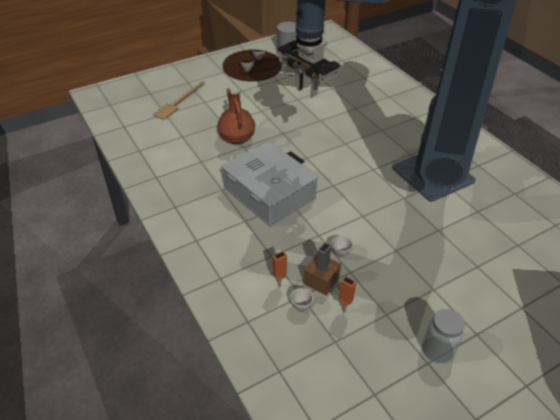

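The lid is shut in both views, and the ring is at wrist pixel (238,27). Next I'll measure the lid plane and the ring position.

```bash
python3 - <<'E'
from h import *
import pickle
np.set_printoptions(precision=4,suppress=True)
P=pickle.load(open('P2.pkl','rb'))
for n in P:
    p=P[n]; c,u,v=cloud(p)
    s=(c[:,0]>.4)&(c[:,0]<.66)&(c[:,1]>-.34)&(c[:,1]<-.05)&(abs(c[:,2]-.097)<.012)
    q=c[s];ctr=np.median(q,0);k=abs(q[:,2]-ctr[2])<.005;q=q[k]
    A=np.c_[q[:,:2],np.ones(len(q))];co=np.linalg.lstsq(A,q[:,2],rcond=None)[0]
    r=cv2.minAreaRect(q[:,:2].astype(np.float32))
    print(n,len(q),'z',ctr[2],'slope',co,'rect',r)
    # ring: dark circle near expected
    if n!='wrist':
        e=proj(p,[.53,-.146,.097])
    else: e=np.array([238,27])
    print('ring exp',e)
    g=p['color'].mean(2).astype(np.float32)
    w=16 if n=='wrist' else 9
    uu,vv=int(round(e[0])),int(round(e[1]))
    y0=max(0,vv-w-3)
    pat=g[y0:vv+w+4,uu-w-3:uu+w+4]
    k=cv2.morphologyEx(pat,cv2.MORPH_BLACKHAT,cv2.getStructuringElement(2,(9,9)))
    m=k>k.max()*.5
    cc=cv2.connectedComponentsWithStats(m.astype(np.uint8))
    j=1+np.argmax(cc[2][1:,4]);ys,xs=np.nonzero(cc[1]==j)
    el=cv2.fitEllipse(np.stack([xs,ys],1).astype(np.float32));ce=np.array(el[0])+[uu-w-3,y0]
    K=p['intrinsics'];ray=p['R'].T@np.array([(ce[0]-K[0,2])/K[0,0],(ce[1]-K[1,2])/K[1,1],1]);o=-p['R'].T@p['t']
    X=o+ray*(.097-o[2])/ray[2];print('ring',el,ce,X)
    cv2.imwrite('pics/r_%s.png'%n,cv2.resize(pat,None,fx=10,fy=10,interpolation=3))
E
```

```text
wrist 32432 z 0.0961324465096002 slope [0.0051 0.0006 0.0936] rect ((0.49539414048194885, -0.20794537663459778), (0.1684848517179489, 0.2476874589920044), 12.6129732131958)
ring exp [238  27]
ring ((18.50592041015625, 19.11355209350586), (24.447673797607422, 27.38144302368164), 167.741943359375) [237.5059  27.1136] [ 0.5404 -0.1483  0.097 ]
top 3452 z 0.09657432442369171 slope [-0.0004  0.0005  0.0969] rect ((0.5275970101356506, -0.19697363674640656), (0.23155531287193298, 0.2441338151693344), 10.84487247467041)
ring exp [315.0668 229.8252]
ring ((11.66766357421875, 8.819657325744629), (7.493191242218018, 7.766506671905518), 12.061665534973145) [314.6677 226.8197] [ 0.5405 -0.1449  0.097 ]
scene 3109 z 0.09655647896633313 slope [0.0007 0.0007 0.0964] rect ((0.5293722152709961, -0.19899728894233704), (0.23463086783885956, 0.24960386753082275), 11.152777671813965)
ring exp [278.3385 179.4256]
ring ((9.42408561706543, 13.418414115905762), (5.536083221435547, 9.06612777709961), 88.17596435546875) [275.4241 180.4184] [ 0.5403 -0.1465  0.097 ][ WARN:0@0.400] global loadsave.cpp:1063 imwrite_ Unsupported depth image for selected encoder is fallbacked to CV_8U.
```

Lid check: all three views give a level plane at z≈0.0965, and the ring is at about (0.540,-0.147). Next, the thermometer.

```bash
python3 - <<'E'
from h import *
import pickle
np.set_printoptions(precision=3,suppress=True)
P=pickle.load(open('P2.pkl','rb'));c,u,v=cloud(P['scene'])
for a in [(.6,.31),(.70,.15),(.59,.198)]:
    s=(np.hypot(c[:,0]-a[0],c[:,1]-a[1])<.045)&(c[:,2]>.02);q=c[s];print(a,q[:,2].max(),q[q[:,2]>.1].mean(0))
plan([.49,.155,.31],.41)
E
```

```text
(0.6, 0.31) 0.1399979707891555 [0.596 0.318 0.125]
(0.7, 0.15) 0.14143691940042244 [0.704 0.158 0.124]
(0.59, 0.198) 0.1506966044596924 [0.593 0.202 0.131]
dp [ 0.367 -0.7    0.019] ang [ 0.001  0.    -0.029]
```

jog_arm(grip=[0, 0, 0, 0, 0, 0, 0, 0], dp=[[0.05, -0.1, 0], [0.1, -0.2, 0], [0.15, -0.3, 0], [0.2, -0.4, 0], [0.26, -0.5, 0], [0.31, -0.6, 0.01], [0.367, -0.7, 0.02], [0.367, -0.7, 0.02]], angular=[[0.001, 0, -0.005], [0.001, 0, -0.01], [0.001, 0, -0.015], [0.001, 0, -0.02], [0.001, 0, -0.025], [0.001, 0, -0.029], [0.001, 0, -0.029], [0.001, 0, -0.029]])

```text
time: 5.7
position: [0.4895, 0.1582, 0.3069]
tcp_rot: [-0.002, 0.979, 0.203, -0.003]
force: [0.6, 0.5, 0.3]
gripper_width: 0.0464
```

jog_arm(grip=[0, 0], dp=[[0, 0, 0], [0, 0, 0]], angular=[[0, 0, 0], [0, 0, 0]])

```text
time: 5.9
position: [0.4886, 0.1598, 0.304]
tcp_rot: [-0.002, 0.979, 0.205, -0.005]
force: [0.0, -0.1, -0.8]
gripper_width: 0.0465
```

```bash
python3 - <<'E'
from h import *
np.set_printoptions(precision=4,suppress=True)
p=get_image('wrist');save('w3',p['color']);print(st()[0]['position'],st()[0]['tcp_rot'])
for o in ['probe','stand']:
    for r in regions_of(p,o)[:4]:
        c,u,v=cloud(p,r['mask']);print(o,round(r['p'],2),r['bbox'],np.median(c,0),c[:,2].max())
c,u,v=cloud(p);s=np.hypot(c[:,0]-.588,c[:,1]-.198)<.06
c=c[s]
for lo,hi in [(.14,.152),(.06,.069)]:
    q=c[(c[:,2]>lo)&(c[:,2]<hi)];print(len(q),np.median(q[:,2]) if len(q) else '',cv2.minAreaRect(q[:,:2].astype(np.float32)) if len(q) else '')
import pickle;pickle.dump(p,open('w3.pkl','wb'))
E
```

```text
[0.4888 0.1586 0.3048] [-0.0017  0.979   0.2039 -0.0046]
probe 0.77 [183.9, 32.2, 57.8, 54.1] [0.5882 0.3068 0.1308] 0.13653802067236187
probe 0.67 [290.4, 79.7, 32.4, 46.8] [0.5861 0.1949 0.144 ] 0.14713518768502198
probe 0.62 [371.5, 12.2, 39.4, 24.4] [0.6824 0.1512 0.0891] 0.13177798868020718
stand 0.71 [290.5, 86.8, 65.3, 73.3] [0.5846 0.1923 0.0642] 0.14627023611333648
1007 0.1441888932053386 ((0.5867496132850647, 0.19433395564556122), (0.03592029586434364, 0.021955015137791634), 22.035593032836914)
3515 0.06418518386539952 ((0.5870095491409302, 0.19449245929718018), (0.07529477030038834, 0.07507763057947159), 26.548433303833008)
```

View pics/w3.png

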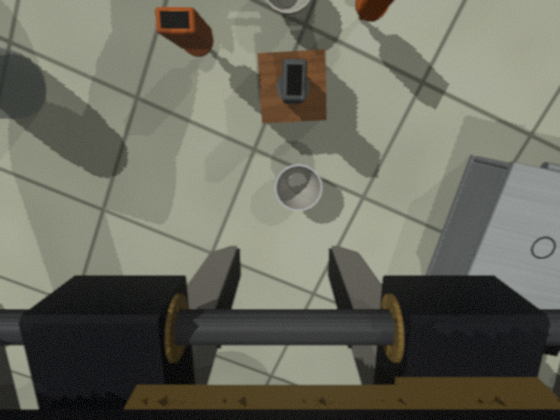

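The grey probe's top is at wrist pixel (292,80), in the stand, and its measured size of 36×22 mm matches. The centre is (0.5867,0.1943) with a yaw of 22°. The orange look-alikes are at (178,20) and (370,5), well clear of the hand.

```bash
python3 - <<'E'
from h import *
plan([.5867,.1943,.2],.385)
plan([.5867,.1943,.088],.385)
E
```

```text
dp [0.2095 0.0103 0.2109] ang [-0.0007   0.00095  0.00363]
dp [0.2108 0.0113 0.4349] ang [-0.0007   0.00095  0.00363]
```

jog_arm(grip=[0, 0, 0, 0, 0, 0], dp=[[0.1, 0.005, 0.05], [0.2, 0.01, 0.1], [0.2095, 0.0103, 0.15], [0.2095, 0.0103, 0.21], [0.2095, 0.0103, 0.21], [0.2095, 0.0103, 0.21]], angular=[[-0.0007, 0.001, 0.0036], [-0.0007, 0.001, 0.0036], [-0.0007, 0.001, 0.0036], [-0.0007, 0.001, 0.0036], [-0.0007, 0.001, 0.0036], [-0.0007, 0.001, 0.0036]])

```text
time: 6.65
position: [0.5867, 0.1928, 0.2009]
tcp_rot: [0.0, 0.982, 0.19, -0.0]
force: [0.0, -0.3, 0.8]
gripper_width: 0.0463
```

```bash
python3 - <<'E'
from h import *
p=get_image('wrist');save('w4',p['color']);s=st()[0];print(s['position'],s['joint_vel'])
plan([.5867,.1943,.088],.385)
E
```

```text
[0.58740791 0.19320549 0.20228669] [ 0.00852286 -0.02147777 -0.01821442  0.00019799 -0.00446227  0.00117871]
dp [-0.001  -0.0027  0.2286] ang [ 0.00011 -0.00037 -0.00022]
```

View pics/w4.png

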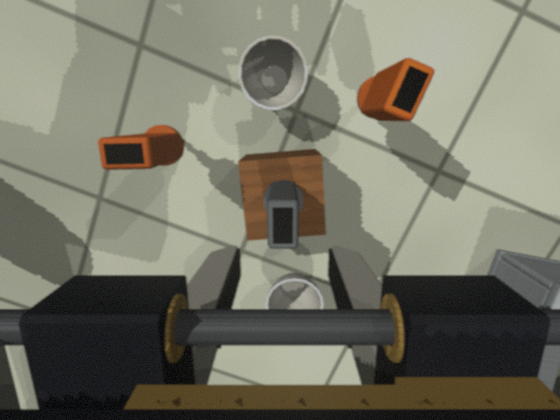

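The handle (column 283) is centred between the jaws (column 284). I'll descend and grip.

jog_arm(grip=[0, 0, 0, 0, 0, 0], dp=[[-0.001, -0.0025, 0.05], [-0.001, -0.0025, 0.1], [-0.001, -0.0025, 0.15], [-0.001, -0.0025, 0.2], [-0.001, -0.0025, 0.228], [-0.001, -0.0025, 0.228]], angular=[[0, 0, 0], [0, 0, 0], [0, 0, 0], [0, 0, 0], [0, 0, 0], [0, 0, 0]])

```text
time: 7.3
position: [0.5864, 0.1938, 0.0882]
tcp_rot: [0.0, 0.982, 0.19, 0.001]
force: [-0.7, -0.2, -0.2]
gripper_width: 0.0467
```

jog_arm(grip=[-1, -1, -1, -1, -1, -1, -1], dp=[[0, 0, 0], [0, 0, 0], [0, 0, 0], [0, 0, 0], [0, 0, 0], [0, 0, 0], [0, 0, 0]], angular=[[0, 0, 0], [0, 0, 0], [0, 0, 0], [0, 0, 0], [0, 0, 0], [0, 0, 0], [0, 0, 0]])

```text
time: 8.0
position: [0.5871, 0.1939, 0.0894]
tcp_rot: [0.0, 0.982, 0.19, 0.002]
force: [-0.8, -0.2, 5.4]
gripper_width: 0.0216
```

Gripped at 21.6 mm opening. Lifting straight up.

jog_arm(grip=[-1, -1, -1, -1, -1, -1, -1, -1], dp=[[0, 0, -0.04], [0, 0, -0.09], [0, 0, -0.14], [0, 0, -0.2], [0, 0, -0.27], [0, 0, -0.34], [0, 0, -0.38], [0, 0, -0.38]], angular=[[0, 0, 0], [0, 0, 0], [0, 0, 0], [0, 0, 0], [0, 0, 0], [0, 0, 0], [0, 0, 0], [0, 0, 0]])

```text
time: 8.8
position: [0.5879, 0.1941, 0.2828]
tcp_rot: [0.0, 0.982, 0.19, 0.005]
force: [0.8, 0.3, -1.3]
gripper_width: 0.0219
```

```bash
python3 - <<'E'
from h import *
for n in ['wrist','scene']:
    p=get_image(n)
    save(n+'5',p['color'] if n=='wrist' else cv2.resize(p['color'][180:330,230:400],None,fx=4,fy=4,interpolation=3))
print(st()[0])
plan([.5404,-.147,.28],.385)
E
```

```text
{'time': 8.9, 'qpos': array([ 1.39053881e-01,  3.50389310e-01,  1.26317022e+00, -1.81472979e-04,
        1.52556316e+00,  1.32664944e+00]), 'joint_vel': array([-8.27134392e-04,  2.29693755e-02,  3.23031360e-02,  3.11116280e-04,
       -1.24936692e-03,  6.43238315e-05]), 'effort': array([ 7.58832972e-02, -5.33411729e+01, -3.20109701e+01,  3.81767575e-02,
       -7.81920576e-02,  2.91648812e-04]), 'position': array([0.58607311, 0.19383786, 0.27842126]), 'tcp_rot': array([1.55387860e-04, 9.81699218e-01, 1.90434009e-01, 1.22851963e-03]), 'force': array([ 0.24844212,  0.05686218, -2.61097667]), 'wrist_torque': array([-0.02720784,  0.03724361, -0.02638994]), 'gripper_width': 0.02188297684714932}
dp [-0.3396  0.5981 -0.0035] ang [ 0.00012 -0.00037 -0.00029]
```

View pics/wrist5.png

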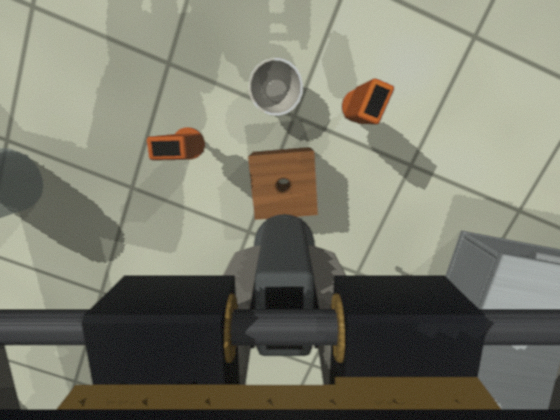

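View pics/scene5.png

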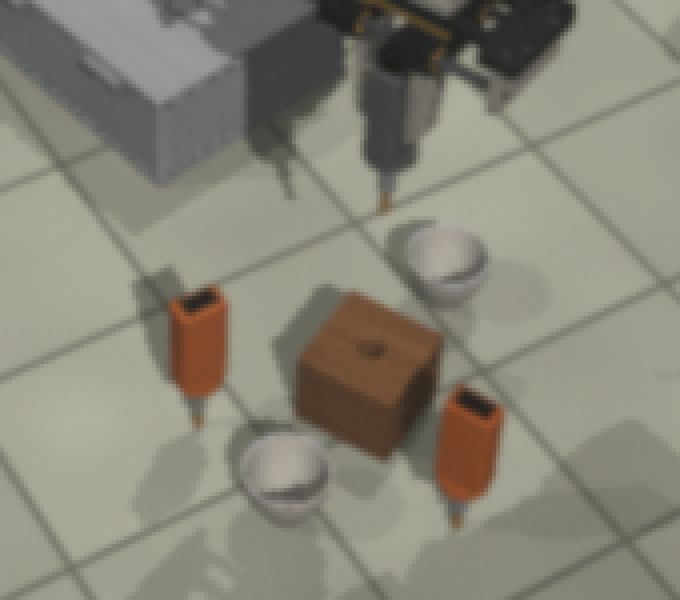

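The thermometer is held upright, with the hole empty and the cups untouched. Carrying it over the ring.

jog_arm(grip=[-1, -1, -1, -1, -1, -1, -1, -1], dp=[[-0.04, 0.07, 0], [-0.08, 0.14, 0], [-0.12, 0.21, 0], [-0.16, 0.28, 0], [-0.2, 0.35, 0], [-0.24, 0.43, 0], [-0.29, 0.51, 0], [-0.32, 0.56, 0]], angular=[[0, 0, 0], [0, 0, 0], [0, 0, 0], [0, 0, 0], [0, 0, 0], [0, 0, 0], [0, 0, 0], [0, 0, 0]])

```text
time: 9.7
position: [0.5406, -0.1283, 0.2755]
tcp_rot: [-0.001, 0.982, 0.19, -0.001]
force: [0.4, -0.3, -1.1]
gripper_width: 0.0219
```

```bash
python3 - <<'E'
from h import *
plan([.5404,-.1475,.205],.385)
E
```

```text
dp [-0.0144  0.0359  0.1409] ang [-0.0003   0.00022 -0.00058]
```

jog_arm(grip=[-1, -1, -1, -1, -1, -1], dp=[[-0.007, 0.018, 0.03], [-0.0144, 0.036, 0.06], [-0.0144, 0.036, 0.1], [-0.0144, 0.036, 0.14], [-0.0144, 0.036, 0.14], [-0.0144, 0.036, 0.14]], angular=[[0, 0, 0], [0, 0, 0], [0, 0, 0], [0, 0, 0], [0, 0, 0], [0, 0, 0]])

```text
time: 10.3
position: [0.5396, -0.1471, 0.204]
tcp_rot: [-0.002, 0.982, 0.19, -0.002]
force: [-1.4, -0.9, -0.8]
gripper_width: 0.0215
```

```bash
python3 - <<'E'
from h import *
import pickle
P={}
for n in ['wrist','scene','top']:
    p=get_image(n);P[n]=p;print(n,proj(p,[.5404,-.1475,.097]),proj(p,st()[0]['position']-[0,0,.078]))
    save(n+'6',p['color'] if n=='wrist' else cv2.resize(p['color'][120:220,220:350],None,fx=6,fy=6,interpolation=3))
s=st()[0];print(s['position'],s['tcp_rot'],s['force'])
pickle.dump(P,open('P6.pkl','wb'))
E
```

```text
wrist [285.23965908 206.658272  ] [285.02803744 216.94307041]
scene [275.23332013 180.24247728] [275.15504172 172.82686437]
top [315.40315759 226.82815807] [316.0902534 226.1774027]
[ 0.54090867 -0.14761943  0.20620755] [-3.87792750e-04  9.81851235e-01  1.89652006e-01 -3.44715283e-04] [ 0.32205799 -0.32578368 -1.15474138]
```

View pics/wrist6.png

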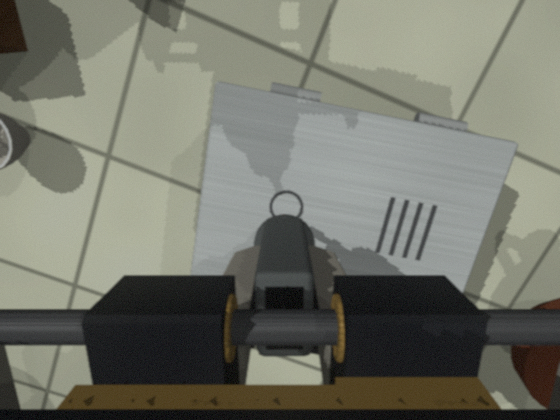

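View pics/scene6.png

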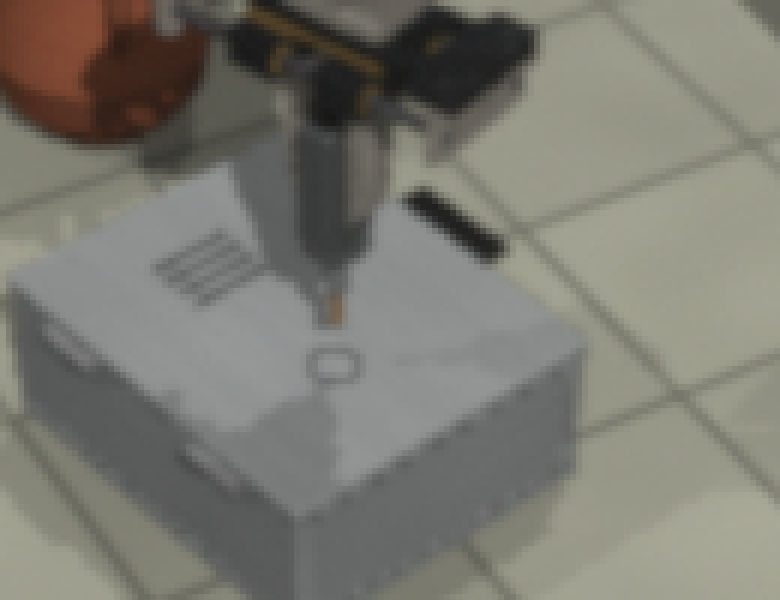

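The wrist view shows the ring at (286,206), within 1 px of the predicted position. The scene view shows the tip directly above it. I'll average the force and position before pressing, then descend.

```bash
cat >> h.py <<'E'
def avg(k=12):
    L=[]
    for _ in range(k):
        get_image('top');s=arm.state();L.append(np.r_[s['position'],s['force'],s['wrist_torque']])
    L=np.array(L);print(s['time'],'mean',np.round(L.mean(0),4),'sd',np.round(L.std(0),4))
E
python3 - <<'E'
from h import *
avg();plan([.5404,-.1475,.178],.385)
E
```

```text
11.05 mean [ 0.5406 -0.1476  0.2059 -0.1241  0.1048 -0.8207 -0.0205 -0.0111  0.0094] sd [2.000e-04 0.000e+00 3.000e-04 5.525e-01 4.521e-01 5.890e-01 2.760e-02
 2.580e-02 2.730e-02]
dp [ 0.0001 -0.      0.0549] ang [-0.0003   0.00022 -0.00059]
```

jog_arm(grip=[-1, -1, -1, -1], dp=[[0, 0, 0.02], [0, 0, 0.04], [0, 0, 0.054], [0, 0, 0.054]], angular=[[0, 0, 0], [0, 0, 0], [0, 0, 0], [0, 0, 0]])

```text
time: 11.45
position: [0.5394, -0.1471, 0.1766]
tcp_rot: [-0.002, 0.982, 0.189, -0.002]
force: [0.5, 0.5, -1.4]
gripper_width: 0.0218
```

```bash
python3 - <<'E'
from h import *
avg();plan([.5404,-.1475,.167],.385)
p=get_image('scene');save('scene7',cv2.resize(p['color'][140:200,240:320],None,fx=9,fy=9,interpolation=3))
p=get_image('wrist');save('wrist7',p['color'][130:300,180:400])
E
```

```text
12.05 mean [ 0.5404 -0.1476  0.1786  0.1238  0.1609 -0.7688 -0.0127  0.0123 -0.0102] sd [2.000e-04 1.000e-04 4.000e-04 3.487e-01 2.915e-01 4.269e-01 2.530e-02
 2.670e-02 2.140e-02]
dp [-0.     -0.0001  0.0233] ang [-0.00025  0.00018 -0.00057]
```

View pics/scene7.png

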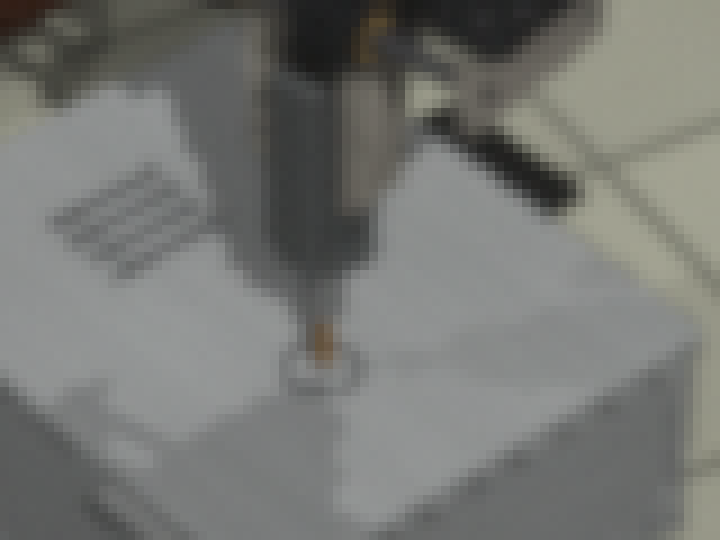

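The tip is just above the lid, inside the ring, and not yet touching. I'll step down and measure the spring.

jog_arm(grip=[-1, -1, -1], dp=[[0, 0, 0.008], [0, 0, 0.014], [0, 0, 0.014]], angular=[[0, 0, 0], [0, 0, 0], [0, 0, 0]])

```text
time: 12.45
position: [0.5405, -0.1476, 0.1712]
tcp_rot: [-0.001, 0.982, 0.189, -0.001]
force: [0.1, 0.5, 0.6]
gripper_width: 0.0224
```

```bash
python3 - <<'E'
from h import *
avg(20);plan([.5404,-.1475,.167],.385)
E
```

```text
13.45 mean [ 0.5405 -0.1476  0.1716  0.7329 -0.4682  0.5468 -0.0809 -0.2105  0.0014] sd [0.000e+00 0.000e+00 1.000e-04 5.575e-01 4.422e-01 4.138e-01 4.680e-02
 5.510e-02 2.640e-02]
dp [-0.     -0.0002  0.0091] ang [-0.00026  0.00019 -0.00059]
```

The force rose 1.35 N, which means the tip is in about 3.4 mm. That matches contact at TCP z≈0.175, so another 4.6 mm gives half travel.

jog_arm(grip=[-1, -1, -1, -1], dp=[[0, 0, 0.004], [0, 0, 0.009], [0, 0, 0.009], [0, 0, 0.009]], angular=[[0, 0, 0], [0, 0, 0], [0, 0, 0], [0, 0, 0]])

```text
time: 13.85
position: [0.5403, -0.1475, 0.167]
tcp_rot: [-0.001, 0.982, 0.189, -0.001]
force: [-0.3, -0.2, 1.7]
gripper_width: 0.0218
```

```bash
python3 - <<'E'
from h import *
avg(25);s,R=st();print(s['gripper_width'],R.as_matrix()[:,2])
np.set_printoptions(precision=3,suppress=True)
p=get_image('scene');save('scene8',cv2.resize(p['color'][140:200,240:320],None,fx=9,fy=9,interpolation=3))
c,u,v=cloud(p);m=(abs(c[:,0]-.5404)<.03)&(abs(c[:,1]+.1475)<.03)&(c[:,2]>.105)&(c[:,2]<.22)
print(proj(p,[.5404,-.1475,.097]))
p=get_image('wrist');save('wrist8',p['color'])
plan([.5404,-.1475,.167],.385)
E
```

```text
15.1 mean [ 0.5404 -0.1475  0.1671 -0.0878  0.1954  1.8136  0.0175  0.0063 -0.0038] sd [0.     0.     0.     0.5376 0.4508 0.4342 0.0373 0.0535 0.0296]
0.021940198769693563 [-0.00179464  0.0011807  -0.99999769]
[275.233 180.242]
dp [ 0. -0.  0.] ang [-0.     0.    -0.001]
```

View pics/scene8.png

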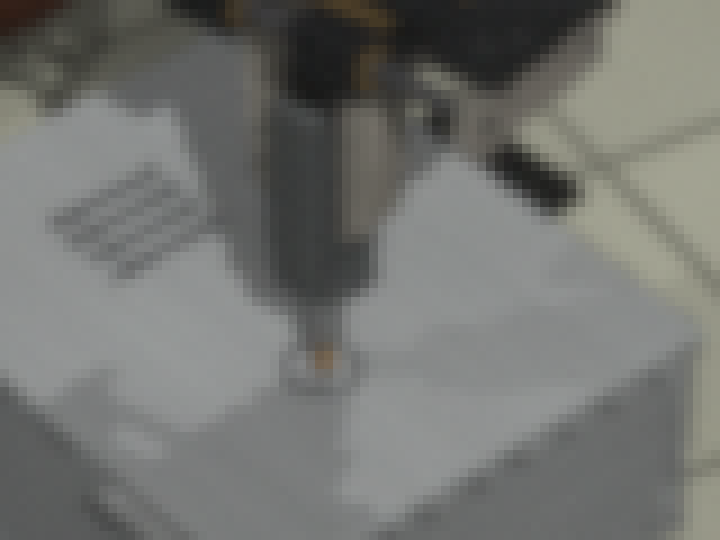

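View pics/wrist8.png

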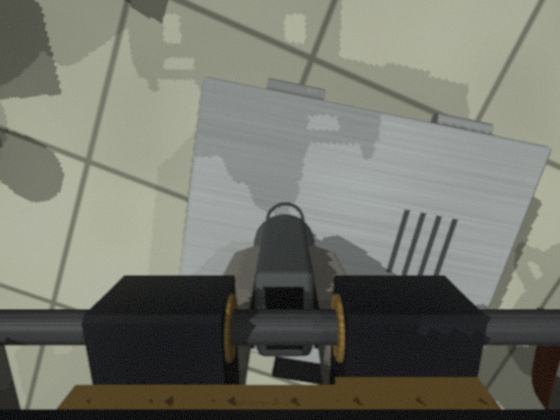

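The force rise is 2.6 N, so the tip is about 8.3 mm in. The scene view shows it mid-ring: tip end at crop pixel (323,366), ring centre at (320,368). The tool is vertical and the lid is shut, so I'm handing in.

```bash
python3 - <<'E'
from cell import hand_in
print(hand_in())
E
```

```text
the job is handed in; nothing more can be done
None
```

I shut the lid, then lifted the grey thermometer from its stand. I handed in with it held upright in the ring, its tip pushed in about half-way. The clock was at about 15 s of the 51 s allowed.

- **Lid:** after the catch snapped, all three cameras showed the lid level at about 0.0965 m, against the 0.097 m expected.
- **Press force:** one reading while pressing the lid was high, 49 N vertical (about 52 N in all) through the closed fingertips. That is below the 120 N wrist limit. I took the 40 N limit to cover only the arm and gripper body, not the fingertips, but could not check that.
- **Tip position:** the tip is within about 1–2 mm of the ring's centre, in a ring 24 mm across. The tool was vertical to about 0.002 rad.
- **Tip travel:** the push rose 2.6 N above the reading with the thermometer hanging free, which puts the tip about 8.3 mm in. The height lost since contact gives about 8 mm. Single force readings vary by about 0.4 N, so I averaged 25.
- **Camera disagreement:** the cameras differed by 2–4 mm in y. I used the wrist camera for the grasp and a value between the cameras for the ring.
- **Other objects:** I never sent the arm near the jar or jebena, and the cups looked untouched when I lifted the thermometer. I did not check any of them again at the end.

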